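# Put the sweet presses back in their shaped pockets

## Task

Gather the four large wooden sweet presses from the worktop into the cream tray: stand each upright, flat on the floor of the pocket that has the shape of its foot (round, square, oblong, triangular). The two small ones, the small square press and the small round stamp, do not belong to this set: leave them standing where they are.

Things in the scene. Friction and masses are not known exactly. Their poses are not given: they have to be found in the camera images.
- press_round: large wooden press with a ROUND foot 50 mm in diameter; light wood all over; foot 12 mm thick, above it a narrow turned neck and a round knob 26 mm in diameter on the foot's centre (full width from 34 to 55 mm above the underside); 62 mm tall, about 70 g, loose, stands upright on the worktop (z = 0). Origin: centre of the underside; z up. 
- press_square: large wooden press with a SQUARE foot 44 x 44 mm; light wood all over; foot 12 mm thick, above it a narrow turned neck and a round knob 26 mm in diameter on the foot's centre (full width from 34 to 55 mm above the underside); 62 mm tall, about 70 g, loose, stands upright on the worktop (z = 0). Origin: centre of the underside; z up. x and y run along the foot's sides.
- press_oblong: large wooden press with an OBLONG foot 64 x 28 mm; light wood all over; foot 12 mm thick, above it a narrow turned neck and a round knob 26 mm in diameter on the foot's centre (full width from 34 to 55 mm above the underside); 62 mm tall, about 70 g, loose, stands upright on the worktop (z = 0). Origin: centre of the underside; z up. x runs along the long side.
- press_triangle: large wooden press with an equal-sided TRIANGULAR foot, corners 30 mm from the centre (sides 52 mm); light wood all over; foot 12 mm thick, above it a narrow turned neck and a round knob 26 mm in diameter on the foot's centre (full width from 34 to 55 mm above the underside); 62 mm tall, about 70 g, loose, stands upright on the worktop (z = 0). Origin: centre of the underside; z up. x points to one corner.
- pocket_round: fixed plastic pocket: a round white base plate 102 mm across and 4 mm thick lying on the floor of the cream tray (fixed, walls 26 mm high), with an upright black rim 4 mm thick on it whose top is 14 mm above the plate's underside. Origin: centre of the plate's underside; the pocket's floor is 4 mm above it; z up. ROUND rim, 66 mm in inner diameter.
- pocket_square: fixed plastic pocket: a round white base plate 102 mm across and 4 mm thick lying on the floor of the cream tray (fixed, walls 26 mm high), with an upright black rim 4 mm thick on it whose top is 14 mm above the plate's underside. Origin: centre of the plate's underside; the pocket's floor is 4 mm above it; z up. SQUARE rim, 60 x 60 mm inside, sides along x and y.
- pocket_oblong: fixed plastic pocket: a round white base plate 102 mm across and 4 mm thick lying on the floor of the cream tray (fixed, walls 26 mm high), with an upright black rim 4 mm thick on it whose top is 14 mm above the plate's underside. Origin: centre of the plate's underside; the pocket's floor is 4 mm above it; z up. OBLONG rim, 80 x 44 mm inside, the long side along x.
- pocket_triangle: fixed plastic pocket: a round white base plate 102 mm across and 4 mm thick lying on the floor of the cream tray (fixed, walls 26 mm high), with an upright black rim 4 mm thick on it whose top is 14 mm above the plate's underside. Origin: centre of the plate's underside; the pocket's floor is 4 mm above it; z up. TRIANGULAR rim, inner sides 22 mm from the centre, inner corners 44 mm from it; x points to one corner.
- small_square: look-alike, to be left alone: wooden press with a small square foot 28 x 28 mm, otherwise shaped as the large ones (62 mm tall, knob 26 mm). Loose, upright on the worktop. Origin: centre of the underside.
- small_round: look-alike, to be left alone: small turned wooden stamp, round, 38 mm in diameter at the foot, 55 mm tall, the foot running up into a rounded knob without a flat step. Loose, upright on the worktop. Origin: centre of the underside.
There are look-alikes about, which are no part of the job. Leave any green or pink look-alike of the press_triangle alone.

How it is judged:
By the outcome, as a careful person would: the job done as asked, in the order asked, and still so for the second after the job is handed in, with the robot touching nothing.
It also fails if it takes over 112 s, if anything falls off the work surface, if the arm or the gripper's body presses on something with over 40 N, if the wrist force passes 120 N, or if a joint passes its speed limit or range.

## Robot

A 6-joint arm with a two-finger parallel gripper is mounted at the origin on a cart in front of the work surface, level with it; the furniture and walls round the work are solid. World frame = base frame: x ahead of the robot, y to its left, z up, the work surface at z = 0. Lengths are in m, angles in rad, forces in N, time in s.
With the tool pointing down it reaches from about 0.275 to 1 m from the base axis. Payload 8.4 kg.
Tool frame: the origin (TCP) lies on the mounting face of the last link; the fingertips stand 173 mm ahead of it and the grasp point (between the pads) lies 155 mm ahead of it; z points along the fingers, y is the line along which they close (so a half turn about z gives the same grasp; the last joint's range is limited). The gripper opens to 85 mm and grips with 20 to 120 N. Pads are 22 mm wide; open, the fingers measure 114 mm over their backs; the gripper's body (76 mm by 85 mm) begins 54 mm behind the grasp point. The pads swing forward as they close: fully open they stand 13 mm farther back than shut.
Start: joints at [1.307, 0.353, 1.633, -0, 1.155, -0.002], TCP at [0.162, 0.604, 0.405] pointing down, gripper open.
Joint ranges: [-2.63, 2.63], [-0.92, 2.1], [0.06, 2.66], [-1.3, 4.44], [0, 2.69], [-3.02, 3.02]. Speed limits (rad/s): [2.22, 2.22, 2.79, 3.14, 3.14, 3.14].

## Interface

Orientations are given as a rotation vector (axis times angle).
In Python, from station import env gives the robot as it stands.
- The arm moves only by the tool move_arm, never from a script. Its argument "series" is one flat list of numbers, 5 for each row, row after row: the finger opening in cm, from 0 to 8.54, then the shift along the tool's x, y, z in cm, then the turn about the tool's z in degrees. A call has 1 to 20 rows; each row shifts and turns the commanded pose from where the row before left it, along the tool's axes as they then stand; what a row does not reach is not made up. A row lasts 1/10 s, in which the tool goes at most 50 mm and 8.59 degrees, less where a joint would pass 70% of its speed; a pose out of reach is approached as far as the arm can. A call with a gripper value outside its range is refused whole. The fingers move at their own pace and stop on an object; "force" is the grip in N (left out, the last holds). Time passes only in rows, so rows that do not move let the fingers close. It gives the time, the measured TCP pose, the force, the opening and the grip force at its end, in the units of the state.
- env.observe(): the state, without advancing time (a new reading comes with each control period).
- env.snapshot(name): name is "scene" or "top" or "wrist"; returns the picture (400x640x3 uint8, red, green, blue); there is no depth.
- env.camera_params(name): a dict with "fx", "fy", "cx", "cy" (pixels), "extrinsics" (4x4, takes a point from world to camera coordinates); the wrist camera has in their place "tool_from_camera" (4x4, takes a point from camera to tool coordinates, whose origin is the TCP and whose axes are the flange's). Camera axes: x right, y up, looking along -z (the intrinsics and any distortion apply to the point x, -y, -z); pixel columns grow to the right and rows downward; lengths in m; the calibration is good to about 2 mm. The wrist camera is an equidistant fisheye: a pixel r from the principal point sees the ray r / f radians off the axis. A picture is of the moment at which its call begins: read the wrist's pose just before it. camera_params takes no time and is no camera call.
- env.hand_in(): hands the job in; it is judged then, once.
Trained networks look in the newest picture that a camera, given by its name, has taken for a name from the list of things; names that differ only in an ending like _2 or _b are one class to them, and where a whole thing is asked for, a point or a joint stands for the part that bears it (a point fixed in the world has none). Each returns a list of dicts, best first, with "p" (0 to 1); they miss things now and then, are a little off and sometimes report something else, mostly with a low value. They report only what shows in the picture. A call takes as long as a camera call. They do not tell look-alikes from the thing itself.
- env.find_in(camera, thing): "rect" ([left, top, width, height] in pixels, round what is visible of it).
- env.spot_point(camera, thing): "point" ([column, row] in pixels: a listed point, or the origin of a listed thing).
The state is a dict: "clock": time; "joint_pos": joint angles; "qd": joint speeds; "joint_efforts": joint torques, N m; "eef_pos": TCP position; "eef_rot": TCP orientation; "force": force on the tool from outside, world axes, zero at the start; "torque": the same for the moment, N m; "opening": finger opening in m; "grasp_force": force on a finger pad.
Only numpy, scipy, OpenCV 4.12 (cv2) and the standard library are available. Lean on these libraries where they do the work, as an engineer would, in place of code of your own. Each camera call takes 0.05 s, during which the arm holds its last target. There are 200 camera calls.

## Working session

There is one attempt and no reset: what is moved stays moved. The work goes in short steps, Python scripts to look and compute and a tool call to move; the robot and the scene stay as the last step left them, time stands still between calls to the robot, and variables do not carry over. Pictures are saved under pics/ and viewed, at most 14 in all, crops included, and the job is handed in when it is done.

Besides the shell and the picture viewer there is one more tool, called after "Call:" by a JSON object that holds its "op" and its "data". move_arm: Moves the arm, as the interface text tells. Its arguments: {"type":"object","properties":{"series":{"type":"array"},"force":{"type":"number"}},"required":["series"]}

```bash
ls; mkdir -p pics; python3 - <<'E'
from station import env
import cv2, numpy as np
s=env.observe(); print({k:np.round(v,3) for k,v in s.items()})
for n in("top","scene"):
    im=env.snapshot(n); cv2.imwrite(f"pics/{n}0.png",im[:,:,::-1])
    p=env.camera_params(n); print(n,p)
print(env.camera_params("wrist"))
E
```

```text
pics
{'clock': np.float64(0.0), 'joint_pos': array([ 1.307,  0.354,  1.634, -0.   ,  1.155, -0.002]), 'qd': array([ 0.002, -0.001,  0.   ,  0.002,  0.001,  0.001]), 'joint_efforts': array([ 0.0000e+00, -6.0527e+01, -3.4206e+01,  0.0000e+00,  1.0000e-02,
        0.0000e+00]), 'eef_pos': array([0.162, 0.603, 0.404]), 'eef_rot': array([-4.100e-01, -3.115e+00,  2.000e-03]), 'force': array([ 0.596,  0.77 , -0.67 ]), 'torque': array([-0.015, -0.025, -0.016]), 'grasp_force': np.float64(0.0), 'opening': np.float64(0.085)}
top {'fx': 422.50383057113845, 'fy': 422.50383057113845, 'cx': 325.6176582959008, 'cy': 195.49457291132987, 'extrinsics': array([[-0.00483049, -0.99998043,  0.00397444, -0.09267706],
       [ 0.98967332, -0.00421124,  0.1432794 , -0.54224014],
       [-0.14325986,  0.00462551,  0.9896743 , -1.34944289],
       [ 0.        ,  0.        ,  0.        ,  1.        ]])}
scene {'fx': 473.27967409077564, 'fy': 473.27967409077564, 'cx': 318.9320074407258, 'cy': 191.77879660020898, 'extrinsics': array([[ 0.68886879, -0.72488152,  0.0025643 , -0.43159302],
       [ 0.49628099,  0.47419788,  0.72721492, -0.24993636],
       [-0.52836065, -0.49968305,  0.68640504, -1.24715608],
       [ 0.        ,  0.        ,  0.        ,  1.        ]])}
{'fx': 309.70691628693146, 'fy': 309.70691628693146, 'cx': 317.3897771195448, 'cy': 198.79063557986478, 'tool_from_camera': array([[-9.81255610e-04,  9.51785463e-01,  3.06762888e-01,
         7.93817698e-02],
       [ 9.99998428e-01,  4.80896655e-04,  1.70667197e-03,
         5.02311922e-04],
       [ 1.47686433e-03,  3.06764080e-01, -9.51784439e-01,
         2.98032173e-02],
       [ 0.00000000e+00,  0.00000000e+00,  0.00000000e+00,
         1.00000000e+00]])}
```

View pics/top0.png

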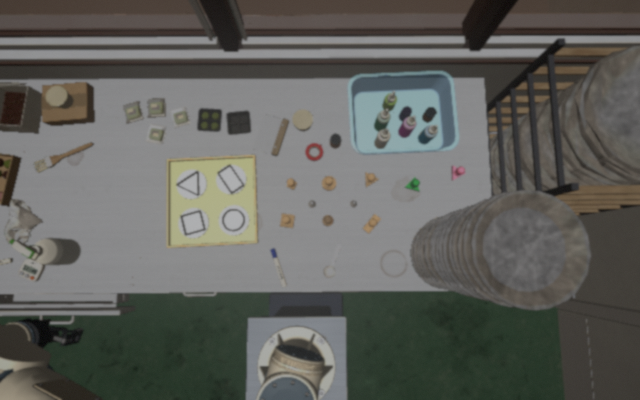

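View pics/scene0.png

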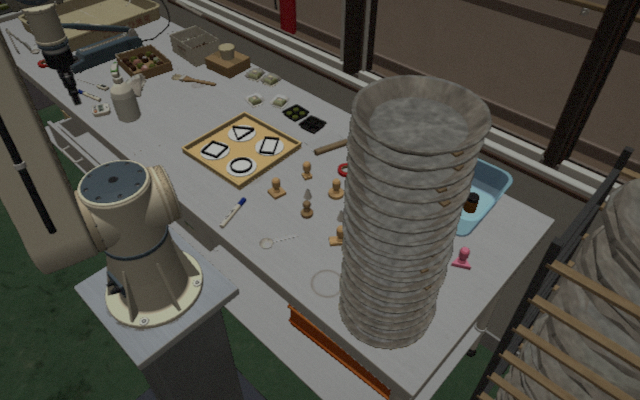

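The pictures show the tray with its pockets at top-view pixels: triangle (190,183), oblong (231,179), square (193,222) and round (233,219). The press candidates are (291,183), (329,183), (371,178), (287,220), (327,220) and (372,223). The green (413,184) and pink (459,172) look-alikes are to be left alone. I'll check the candidates in one close crop.

```bash
python3 - <<'E'
import cv2
im=cv2.imread("pics/top0.png")
cv2.imwrite("pics/c1.png",cv2.resize(im[160:260,270:400],None,fx=6,fy=5.9,interpolation=cv2.INTER_CUBIC))
E
```

```text
(no output)
```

View pics/c1.png

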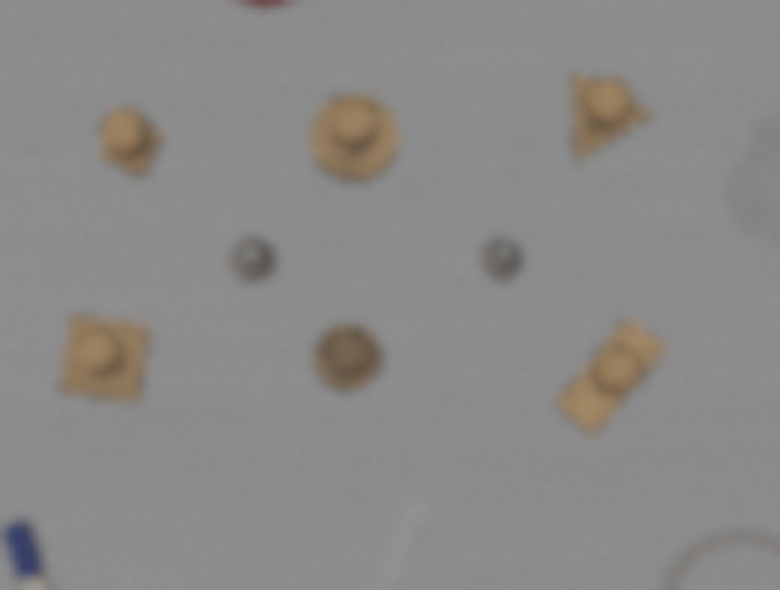

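It shows small_square at (291,183), round at (329,183), triangle at (371,178), square at (287,220), small_round at (328,220) and oblong at (372,223). Two grey spires stand between them at (312,203) and (353,203). I'll get rough positions, then take a wrist view from above.

```bash
cat > h.py <<'E'
from station import env
import cv2, numpy as np
from scipy.spatial.transform import Rotation as R
def tool():
    s=env.observe(); return R.from_rotvec(s["eef_rot"]).as_matrix(), np.array(s["eef_pos"]), s
def p2w(name,px,z,pose=None):
    c=env.camera_params(name); u=(px[0]-c["cx"])/c["fx"]; v=(px[1]-c["cy"])/c["fy"]
    if name=="wrist":
        r=np.hypot(u,v); d=np.array([np.sin(r)*u/r,-np.sin(r)*v/r,-np.cos(r)])
        Rt,p=pose; T=c["tool_from_camera"]; d=Rt@T[:3,:3]@d; o=Rt@T[:3,3]+p
    else:
        E=c["extrinsics"]; d=E[:3,:3].T@np.array([u,-v,-1]); o=-E[:3,:3].T@E[:3,3]
    return o+d*(z-o[2])/d[2]
def go(xyz,yaw=None):
    """shift of TCP in present tool axes (cm), then turn (deg); yaw = world angle of tool y"""
    Rt,p,s=tool(); d=Rt.T@(np.array(xyz)-p)*100; y=np.degrees(np.arctan2(Rt[1,1],Rt[0,1]))
    print("pos",p.round(4),"tooly",round(y,1),"tilt",Rt[:,2].round(3),"F",np.round(s["force"],1),"op",round(float(s["opening"]),4),"q6",round(s["joint_pos"][5],2),"t",round(float(s["clock"]),1))
    t="" if yaw is None else (-(yaw-y)+90)%180-90
    print("shift cm",d.round(2),"turn(+ tool z, down)",t)
E
python3 - <<'E'
from h import *
for n,px,z in [("ssq",(291,183),.05),("round",(329,183),.03),("tri",(371,178),.03),("sq",(287,220),.03),("sr",(328,220),.03),("obl",(372,223),.03),("sp",(312,203),.02),("sp",(353,203),.02),("pt",(190,183),.01),("po",(231,179),.01),("ps",(193,222),.01),("pr",(233,219),.01)]:
    print(n,p2w("top",px,z).round(3))
go([.43,.12,.42],90)
E
```

```text
ssq [0.582 0.018 0.05 ]
round [ 0.585 -0.107  0.03 ]
tri [ 0.601 -0.247  0.03 ]
sq [0.462 0.032 0.03 ]
sr [ 0.462 -0.103  0.03 ]
obl [ 0.451 -0.247  0.03 ]
sp [ 0.52 -0.05  0.02]
sp [ 0.519 -0.186  0.02 ]
pt [0.59  0.361 0.01 ]
po [0.604 0.224 0.01 ]
ps [0.459 0.346 0.01 ]
pr [0.468 0.213 0.01 ]
pos [0.1617 0.6035 0.404 ] tooly 75.0 tilt [-0.    -0.001 -1.   ] F [-1.3  0.1 -0.1] op 0.0858 q6 -0.0 t 0.1
shift cm [-38.43 -39.76  -1.55] turn(+ tool z, down) -14.997427692694885
```

Call:
{"op": "move_arm", "data": {"series": [8.5,-2.75,-2.85,-0.1,-1,8.5,-2.75,-2.85,-0.1,-1,8.5,-2.75,-2.85,-0.1,-1,8.5,-2.75,-2.85,-0.1,-1,8.5,-2.75,-2.85,-0.1,-1,8.5,-2.75,-2.85,-0.1,-1,8.5,-2.75,-2.85,-0.1,-1,8.5,-2.75,-2.85,-0.1,-1,8.5,-2.75,-2.85,-0.1,-1,8.5,-2.75,-2.85,-0.1,-1,8.5,-2.75,-2.85,-0.1,-1,8.5,-2.75,-2.85,-0.1,-1,8.5,-2.75,-2.85,-0.1,-1,8.5,-2.75,-2.85,-0.1,-1,8.5,0,0,0,0,8.5,0,0,0,0]}}

```text
clock: 1.7
eef_pos: [0.4829, 0.1527, 0.4183]
eef_rot: [-0.031, -3.14, 0.0]
force: [0.2, 0.5, -0.5]
opening: 0.0852
grasp_force: 0.0
```

```bash
cat > look.py <<'E'
from h import *
import sys
Rt,p,s=tool(); im=env.snapshot("wrist"); n=sys.argv[1]
cv2.imwrite(f"pics/{n}.png",im[:,:,::-1]); np.savez(f"{n}.npz",R=Rt,p=p)
go(p,90)
E
python3 look.py w1
```

```text
pos [0.4824 0.1533 0.4183] tooly 88.9 tilt [-0.001  0.    -1.   ] F [-0.7  0.9 -0.3] op 0.085 q6 -1.25 t 1.8
shift cm [-0.05 -0.06  0.  ] turn(+ tool z, down) -1.0580354682920472
```

View pics/w1.png

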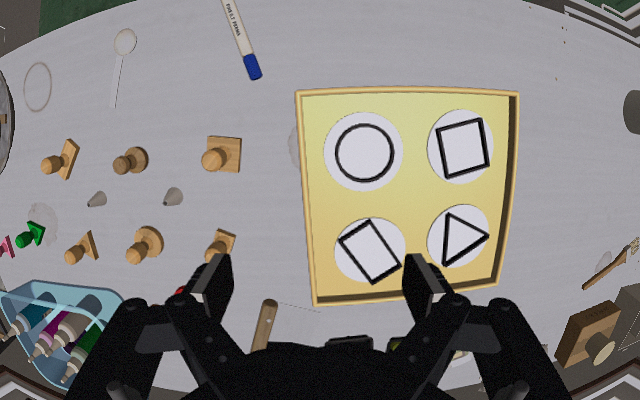

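The wrist view shows the pockets: round at (364,153), square at (463,146), oblong at (370,250) and triangle at (464,239). All six presses show on the left. I'll measure the pocket rims and move over the presses.

```bash
cat > pk.py <<'E'
from h import *
im=cv2.imread("pics/w1.png"); d=np.load("w1.npz"); pose=(d["R"],d["p"])
m=(im.max(2)<70).astype(np.uint8)
for n,(x,y) in dict(round=(364,153),square=(463,146),oblong=(370,250),triangle=(464,239)).items():
    cs,_=cv2.findContours(m,cv2.RETR_LIST,cv2.CHAIN_APPROX_NONE)
    c=[k for k in cs if cv2.contourArea(k)>600 and cv2.contourArea(k)<6000 and cv2.pointPolygonTest(k,(x,y),False)>0]
    for k in c:
        w=np.array([p2w("wrist",q[0],.017,pose)[:2] for q in k],np.float32)*1000
        if n=="triangle":
            a,t=cv2.minEnclosingTriangle(w.reshape(-1,1,2)); t=t.reshape(3,2); ce=t.mean(0); print(n,ce.round(1),[np.degrees(np.arctan2(*(q-ce)[::-1])).round(1) for q in t],np.linalg.norm(t-ce,axis=1).round(1))
        elif n=="round": print(n,cv2.minEnclosingCircle(w))
        else: print(n,cv2.minAreaRect(w))
E
python3 pk.py; python3 -c "
from h import *
go([.48,-.1,.40],90)"
```

```text
round ((464.5632019042969, 209.70848083496094), 34.20781707763672)
round ((465.705810546875, 210.4842071533203), 36.683860778808594)
square ((456.3381042480469, 342.6504821777344), (61.19503402709961, 60.45082092285156), 15.55790901184082)
square ((456.6549987792969, 343.42730712890625), (67.95978546142578, 70.0533447265625), 15.598894119262695)
oblong ((601.5128784179688, 222.74290466308594), (79.40451049804688, 46.50439453125), 34.507957458496094)
oblong ((602.4796752929688, 222.87779235839844), (90.61972045898438, 51.73051834106445), 35.13050079345703)
triangle [585.4 354. ] [np.float32(-146.8), np.float32(93.8), np.float32(-26.2)] [44.7 44.4 45. ]
triangle [588.  354.8] [np.float32(-146.4), np.float32(93.9), np.float32(-26.7)] [53.8 54.4 54.3]
pos [0.4824 0.1533 0.4183] tooly 88.9 tilt [-0.001  0.    -1.   ] F [-0.7  0.9 -0.3] op 0.085 q6 -1.25 t 1.8
shift cm [ -0.23 -25.33   1.83] turn(+ tool z, down) -1.0580354682920472
```

Call:
{"op": "move_arm", "data": {"series": [8.5,0,-4,0.2,0,8.5,0,-4,0.2,0,8.5,0,-4,0.2,0,8.5,0,-4,0.2,0,8.5,0,-4,0.2,0,8.5,0,-4,0.2,0,8.5,0,-1.5,0.2,0,8.5,0,0,0,0,8.5,0,0,0,0]}}

```text
clock: 2.65
eef_pos: [0.4781, -0.1006, 0.4046]
eef_rot: [-0.027, -3.141, -0.001]
force: [0.1, -0.8, -0.3]
opening: 0.0849
grasp_force: 0.0
```

```bash
python3 look.py w2
```

```text
pos [ 0.4782 -0.1004  0.4046] tooly 89.1 tilt [-0.  0. -1.] F [-0.2 -0.7  0.6] op 0.0851 q6 -1.76 t 2.7
shift cm [ 0.01 -0.03  0.01] turn(+ tool z, down) -0.9436528559085815
```

View pics/w2.png

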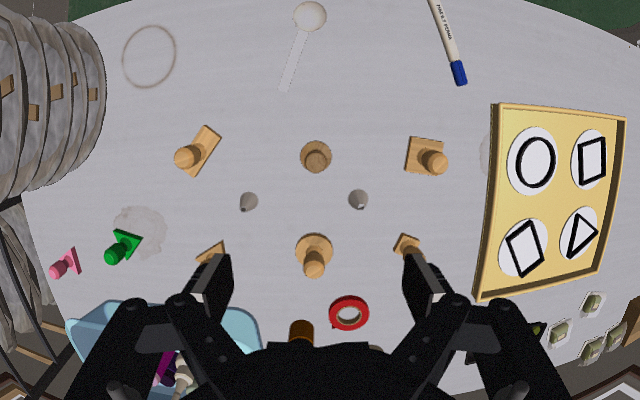

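The view shows the square press with its foot at (426,155), the oblong at (198,150), the round at (314,255) and the triangle half hidden at (211,255). I'll combine the top and wrist cameras for the poses.

```bash
python3 - <<'E'
from h import *
C=lambda q:(270+(q[0]+.5)/6-.5,160+(q[1]+.5)/5.9-.5)
W=lambda px,n,z:p2w("wrist",px,z,tuple(np.load(n+".npz")[k] for k in("R","p")))
T={"sq":[(70,315),(150,328),(138,402),(60,392)],"obl":[(628,318),(664,350),(592,435),(556,400)],"tri":[(573,73),(650,113),(578,160)]}
for n,c in T.items():
    w=np.array([p2w("top",C(q),.012)[:2] for q in c])*1000; ce=w.mean(0); print(n,"foot",ce.round(1))
    k=len(w); e=np.roll(w,-1,0)-w; print(" edges",np.degrees(np.arctan2(e[:,1],e[:,0])).round(0),np.linalg.norm(e,axis=1).round(0),"corners",np.degrees(np.arctan2(*(w-ce).T[::-1])).round(0))
for n,q in dict(sq=(100,352),obl=(617,370),tri=(605,103),round=(352,125)).items(): print(n,"knob top",(p2w("top",C(q),.055)[:2]*1000).round(1))
for n,q,i in [("sq",(435,162),"w2"),("obl",(184,158),"w2"),("round",(313,265),"w2"),("sq",(212,160),"w1"),("tri",(74,255),"w1"),("round",(142,253),"w1")]: print(n,"wrist",(W(q,i,.047)[:2]*1000).round(1))
for n,q,i in [("sp",(247,206),"w2"),("sp",(358,203),"w2")]: print(n,"wrist",(W(q,i,.01)[:2]*1000).round(1))
# enlarge
a=cv2.imread("pics/w2.png"); b=cv2.imread("pics/w1.png")
f=lambda i,x,y:cv2.resize(i[y-30:y+30,x-38:x+38],None,fx=5,fy=5,interpolation=cv2.INTER_CUBIC)
cv2.imwrite("pics/m.png",np.vstack([np.hstack([f(a,426,155),f(a,198,150)]),np.hstack([f(b,80,247),f(a,313,255)])]))
E
```

```text
sq foot [462.5  33.4]
 edges [-100.  171.   82.   -7.] [45. 42. 44. 44.] corners [  38.  -55. -142.  127.]
obl foot [ 451.9 -246.4]
 edges [-133.  139.   45.  -42.] [27. 63. 28. 62.] corners [-18. -65. 162. 114.]
tri foot [ 600.9 -244. ]
 edges [-119.  123.    2.] [49. 49. 51.] corners [ 31. -88. 153.]
sq knob top [462.8  32.1]
obl knob top [ 451.7 -245.4]
tri knob top [ 599.9 -241.9]
round knob top [ 588.1 -103.9]
sq wrist [463.   32.7]
obl wrist [ 452.5 -252.2]
round wrist [ 588.5 -107.6]
sq wrist [463.3  30.5]
tri wrist [ 600.9 -244.8]
round wrist [588.2 -96.3]
sp wrist [ 524.1 -190.5]
sp wrist [522.5 -50.4]
```

View pics/m.png

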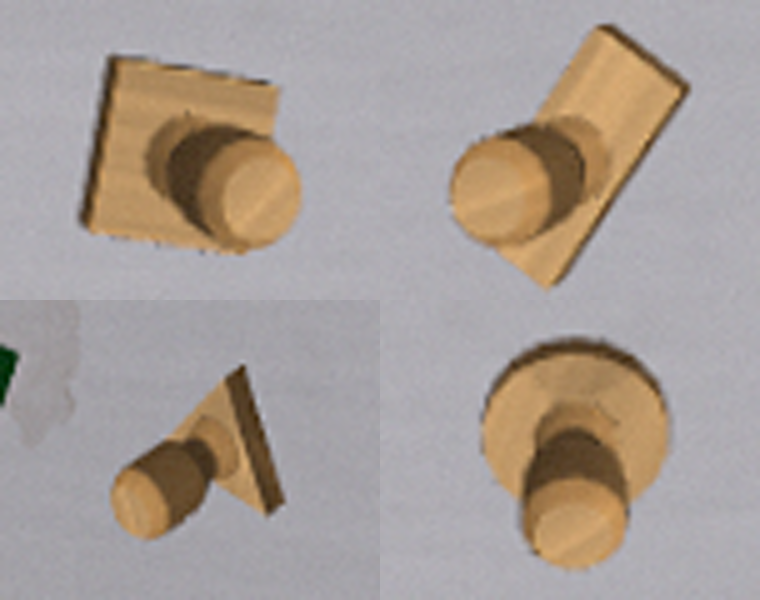

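The montage confirms square yaw at about -8°, oblong at 138° and triangle corner at 31°, so positions and orientations agree. I'll start with the square press.

Call:
{"op": "move_arm", "data": {"series": [5,0.45,3.3,3.6,0,5,0.45,3.3,3.6,0,5,0.45,3.3,3.6,0,5,0.35,3.4,3.6,0,5,0,0,0,0,5,0,0,2,0,5,0,0,2,0,5,0,0,2,0,5,0,0,0,0,5,0,0,0,0]}}

```text
clock: 3.7
eef_pos: [0.4638, 0.0321, 0.2013]
eef_rot: [-0.026, -3.141, 0.0]
force: [-0.5, 0.6, -0.0]
opening: 0.0501
grasp_force: 0.0
```

```bash
python3 look.py w3; python3 -c "
from h import *
go([.463,.0325,.2],90)"
```

```text
pos [0.464  0.032  0.2016] tooly 89.0 tilt [ 0.001  0.    -1.   ] F [ 0.7  0.6 -0.2] op 0.0501 q6 -1.49 t 3.8
shift cm [0.02 0.01 0.04] turn(+ tool z, down) -0.960198616838781
pos [0.464  0.032  0.2016] tooly 89.0 tilt [ 0.001  0.    -1.   ] F [ 0.7  0.6 -0.2] op 0.0501 q6 -1.49 t 3.8
shift cm [0.1  0.05 0.16] turn(+ tool z, down) -0.960198616838781
```

View pics/w3.png

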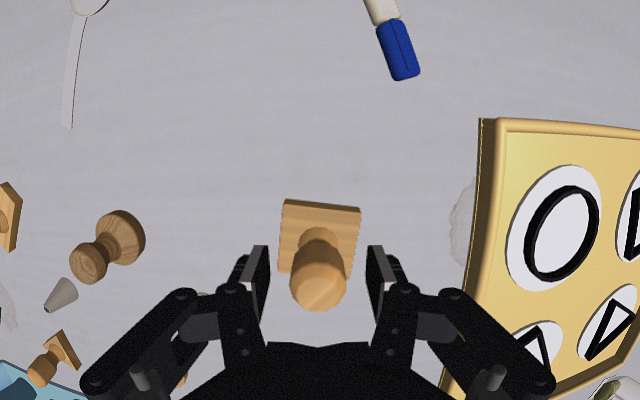

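The knob at (318,285) sits centred between the pads, so I'll grip and lift, turning 24° the way the pocket needs.

Call:
{"op": "move_arm", "data": {"series": [1.5,0,0,0,0,1.5,0,0,0,0,1.5,0,0,0,0,1.5,0,0,0,0,1.5,0,0,0,0,1.5,0,0,0,0,1.5,0,0,-1,0,1.5,0,0,-3,-6,1.5,0,0,-3,-6,1.5,0,0,-3,-6,1.5,0,0,-2,-6,1.5,0,0,0,0,1.5,0,0,0,0], "force": 40}}

```text
clock: 5.05
eef_pos: [0.4635, 0.0315, 0.3212]
eef_rot: [-0.622, 3.078, -0.0]
force: [0.5, 0.0, -1.2]
opening: 0.0243
grasp_force: 39.4
```

```bash
python3 -c "
from h import *
go([.4565,.343,.24],113)"
```

```text
pos [0.4635 0.0315 0.3212] tooly 112.9 tilt [ 0.001  0.    -1.   ] F [ 0.5  0.  -1.2] op 0.0243 q6 -1.9 t 5.0
shift cm [-11.45  28.97   8.12] turn(+ tool z, down) -0.13962759972068284
```

Call:
{"op": "move_arm", "data": {"series": [1.5,-1.3,3.2,0,0,1.5,-1.3,3.2,0,0,1.5,-1.3,3.2,0,0,1.5,-1.3,3.2,0,0,1.5,-1.3,3.2,0,0,1.5,-1.3,3.2,0,0,1.5,-1.3,3.2,0,0,1.5,-1.3,3.2,0,0,1.5,-1.05,3.4,0,0,1.5,0,0,3,0,1.5,0,0,3,0,1.5,0,0,2,0,1.5,0,0,0,0,1.5,0,0,0,0]}}

```text
clock: 6.45
eef_pos: [0.4554, 0.343, 0.2399]
eef_rot: [0.624, -3.077, 0.002]
force: [-0.4, 0.2, -0.9]
opening: 0.0245
grasp_force: 39.5
```

```bash
python3 look.py w4; python3 -c "
from h import *
go([.4565,.343,.21],113)"
```

```text
pos [0.4559 0.3433 0.2408] tooly 112.9 tilt [-0. -0. -1.] F [-0.1 -0.1 -0.2] op 0.0247 q6 -1.33 t 6.5
shift cm [ 0.05 -0.01  0.09] turn(+ tool z, down) 22.942165076260835
pos [0.4559 0.3433 0.2408] tooly 112.9 tilt [-0. -0. -1.] F [-0.1 -0.1 -0.2] op 0.0247 q6 -1.33 t 6.5
shift cm [-0.05 -0.05  3.08] turn(+ tool z, down) -0.05783492373916488
```

View pics/w4.png

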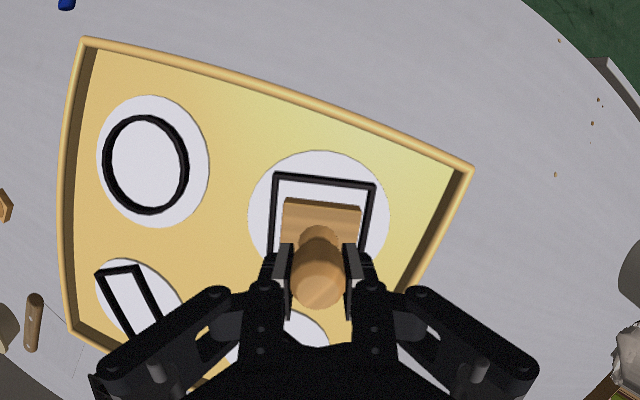

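The square foot at (320,218) hangs aligned over its rim. I'll lower it.

Call:
{"op": "move_arm", "data": {"series": [1.5,0,0,1.5,0,1.5,0,0,1,0,1.5,0,0,0.3,0,1.5,0,0,0,0,1.5,0,0,0,0]}}

```text
clock: 7.0
eef_pos: [0.4558, 0.3433, 0.2128]
eef_rot: [-0.626, 3.078, 0.0]
force: [-0.7, 1.1, 0.7]
opening: 0.0243
grasp_force: 39.5
```

Call:
{"op": "move_arm", "data": {"series": [1.5,0,0,0.2,0,1.5,0,0,0,0,1.5,0,0,0.1,0,1.5,0,0,0,0]}}

```text
clock: 7.4
eef_pos: [0.4558, 0.3434, 0.2099]
eef_rot: [-0.626, 3.078, 0.0]
force: [-0.1, 0.2, 0.8]
opening: 0.0248
grasp_force: 39.6
```

Call:
{"op": "move_arm", "data": {"series": [1.5,0,0,0.1,0,1.5,0,0,0,0,1.5,0,0,0,0]}}

```text
clock: 7.7
eef_pos: [0.4558, 0.3435, 0.2097]
eef_rot: [-0.626, 3.078, 0.001]
force: [-2.9, -0.1, 12.0]
opening: 0.0245
grasp_force: 40.7
```

Contact at 12 N puts the floor about 8 mm up. I'll release, rise, and turn back to face straight.

Call:
{"op": "move_arm", "data": {"series": [5,0,0,-0.05,0,5,0,0,0,0,5,0,0,0,0,5,0,0,0,0,5,0,0,0,0,5,0,0,-2,0,5,0,0,-3,0,5,0,0,-4,8,5,0,0,-3,8,5,0,0,0,7,5,0,0,0,0,5,0,0,0,0]}}

```text
clock: 8.9
eef_pos: [0.4555, 0.3431, 0.3286]
eef_rot: [0.006, -3.141, 0.001]
force: [0.3, -0.2, 0.2]
opening: 0.0502
grasp_force: 0.0
```

```bash
python3 -c "
from h import *
go([.588,-.103,.2],90)"
```

```text
pos [0.4555 0.3431 0.3286] tooly 90.2 tilt [-0.001 -0.001 -1.   ] F [ 0.3 -0.2  0.2] op 0.0502 q6 -0.93 t 8.9
shift cm [-13.1  -44.65  12.88] turn(+ tool z, down) 0.20795926205663307
```

Call:
{"op": "move_arm", "data": {"series": [5,-1.2,-4.1,0,0,5,-1.2,-4.1,0,0,5,-1.2,-4.1,0,0,5,-1.2,-4.1,0,0,5,-1.2,-4.1,0,0,5,-1.2,-4.1,0,0,5,-1.2,-4.1,0,0,5,-1.2,-4.1,0,0,5,-1.2,-4.1,0,0,5,-1.2,-4.1,0,0,5,-1.1,-3.7,2,0,5,0,0,3,0,5,0,0,3,0,5,0,0,0,0,5,0,0,0,0]}}

```text
clock: 10.4
eef_pos: [0.5864, -0.1036, 0.2485]
eef_rot: [0.003, -3.139, -0.001]
force: [0.4, 0.6, 0.5]
opening: 0.0504
grasp_force: 0.0
```

```bash
python3 look.py w5; cat > knob.py <<'E'
from h import *
import sys
n=sys.argv[1]; d=np.load(n+".npz"); im=cv2.imread(f"pics/{n}.png"); pose=(d["R"],d["p"])
h=cv2.cvtColor(im,cv2.COLOR_BGR2HSV); m=cv2.inRange(h,(8,70,90),(22,200,255))
k,l,st,ce=cv2.connectedComponentsWithStats(m)
for i in range(1,k):
    if st[i,4]>300: print(st[i],ce[i].round(0))
E
python3 knob.py w5;python3 -c "
from h import *
go([.588,-.103,.2],90)"
```

```text
pos [ 0.587  -0.1035  0.2496] tooly 90.1 tilt [-0.  0. -1.] F [ 1.1 -0.1 -0.2] op 0.0501 q6 -1.75 t 10.4
shift cm [ 0.06 -0.    0.12] turn(+ tool z, down) 0.09356399128476767
[ 556    0   84  307 7625] [607. 162.]
[  72    2   92   86 3962] [117.  42.]
[ 291    5   57   60 2379] [320.  35.]
[ 278  187   69   80 3915] [312. 224.]
[ 452  191   66   64 1768] [488. 225.]
[ 100  198   69   74 2580] [135. 240.]
pos [ 0.587  -0.1035  0.2496] tooly 90.1 tilt [-0.  0. -1.] F [ 1.1 -0.1 -0.2] op 0.0501 q6 -1.75 t 10.4
shift cm [-0.1   0.05  4.96] turn(+ tool z, down) 0.09356399128476767
```

View pics/w5.png

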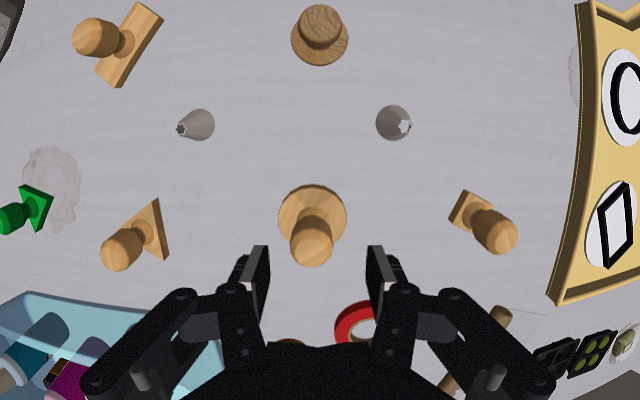

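The round knob is at (312,247), just left of the finger midline at 318. The triangle knob is at (122,252) and the oblong knob at (95,38).

```bash
python3 - <<'E'
from h import *
d=np.load("w5.npz"); P=(d["R"],d["p"])
for n,q,z in [("round knob",(312,245),.047),("round foot",(312,218),.012),("tri knob",(124,251),.047),("tri c1",(157,199),.012),("tri c2",(168,260),.0),("obl knob",(97,38),.047),("obl a",(117,86),.012),("obl b",(162,13),.012),("obl c",(133,2),.012)]:
    print(n,(p2w("wrist",q,z,P)[:2]*1000).round(1))
E
```

```text
round knob [ 591.8 -106.4]
round foot [ 587.5 -107. ]
tri knob [ 601.9 -243.5]
tri c1 [ 573.4 -226.9]
tri c2 [ 633.5 -234.4]
obl knob [ 451.8 -247.1]
obl a [ 483.5 -255.2]
obl b [ 433.4 -214.6]
obl c [ 418.4 -241.4]
```

Call:
{"op": "move_arm", "data": {"series": [5,-0.15,-0.3,2,0,5,0,0,2,0,5,0,0,0.9,0,5,0,0,0,0,1.5,0,0,0,0,1.5,0,0,0,0,1.5,0,0,0,0,1.5,0,0,0,0,1.5,0,0,0,0,1.5,0,0,0,0,1.5,0,0,-1,0,1.5,0,0,-3,0,1.5,0,0,-4,0,1.5,0,0,-4,0,1.5,0,0,0,0,1.5,0,0,0,0]}}

```text
clock: 12.05
eef_pos: [0.5883, -0.1067, 0.3217]
eef_rot: [-0.0, 3.139, -0.001]
force: [-0.5, -0.7, -0.7]
opening: 0.0245
grasp_force: 39.4
```

```bash
python3 -c "
from h import *
go([.465,.21,.23],90)"
```

```text
pos [ 0.5883 -0.1067  0.3217] tooly 90.0 tilt [ 0.002 -0.    -1.   ] F [-0.5 -0.7 -0.7] op 0.0245 q6 -1.75 t 12.1
shift cm [12.35 31.67  9.12] turn(+ tool z, down) 0.0011360957846164865
```

Call:
{"op": "move_arm", "data": {"series": [1.5,1.4,3.5,0,0,1.5,1.4,3.5,0,0,1.5,1.4,3.5,0,0,1.5,1.4,3.5,0,0,1.5,1.4,3.5,0,0,1.5,1.4,3.5,0,0,1.5,1.4,3.5,0,0,1.5,1.4,3.5,0,0,1.5,1.15,3.65,0,0,1.5,0,0,4,0,1.5,0,0,3,0,1.5,0,0,0,0,1.5,0,0,0,0]}}

```text
clock: 13.35
eef_pos: [0.4643, 0.2095, 0.2495]
eef_rot: [-0.0, -3.139, 0.002]
force: [0.5, 0.2, -0.5]
opening: 0.0246
grasp_force: 39.5
```

```bash
python3 look.py w6;python3 -c "
from h import *
go([.465,.21,.2127],90)"
```

```text
pos [0.4649 0.2097 0.2505] tooly 90.0 tilt [-0.001 -0.    -1.   ] F [ 0.2 -0.1 -0.2] op 0.0246 q6 -1.15 t 13.4
shift cm [ 0.06 -0.01  0.1 ] turn(+ tool z, down) -0.023706497515874503
pos [0.4649 0.2097 0.2505] tooly 90.0 tilt [-0.001 -0.    -1.   ] F [ 0.2 -0.1 -0.2] op 0.0246 q6 -1.15 t 13.4
shift cm [-0.01  0.03  3.78] turn(+ tool z, down) -0.023706497515874503
```

View pics/w6.png

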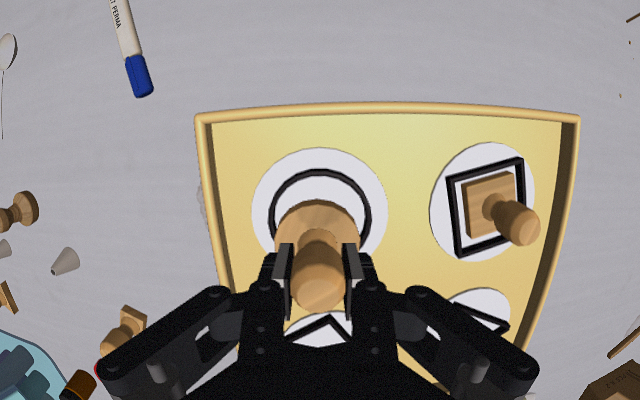

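The square press stands inside its rim at (490,205), and the round foot is centred over its ring. I'll lower it.

Call:
{"op": "move_arm", "data": {"series": [1.5,0,0,2,0,1.5,0,0,1.4,0,1.5,0,0,0.4,0,1.5,0,0,0,0,1.5,0,0,0.2,0,1.5,0,0,0.1,0,1.5,0,0,0,0,1.5,0,0,0,0]}}

```text
clock: 14.2
eef_pos: [0.4649, 0.2099, 0.2096]
eef_rot: [0.0, 3.141, 0.0]
force: [-0.4, -0.7, 1.7]
opening: 0.0247
grasp_force: 39.7
```

Call:
{"op": "move_arm", "data": {"series": [1.5,0,0,0.1,0,1.5,0,0,0,0,5,0,0,0,0,5,0,0,0,0,5,0,0,0,0,5,0,0,0,0,5,0,0,0,0,5,0,0,-2,0,5,0,0,-3,0,5,0,0,-4,0,5,0,0,-2.5,0,5,0,0,0,0]}}

```text
clock: 15.4
eef_pos: [0.4659, 0.2103, 0.3266]
eef_rot: [-0.0, 3.136, 0.004]
force: [1.3, 0.4, -0.1]
opening: 0.0502
grasp_force: 0.0
```

```bash
python3 -c "
from h import *
go([.452,-.247,.25],90)"
```

```text
pos [0.4659 0.2103 0.3266] tooly 90.0 tilt [ 0.006  0.002 -1.   ] F [ 1.3  0.4 -0.1] op 0.0502 q6 -1.15 t 15.4
shift cm [  1.43 -45.75   7.54] turn(+ tool z, down) 0.0021496066381700984
```

Call:
{"op": "move_arm", "data": {"series": [5,0.1,-3.8,0,0,5,0.1,-3.8,0,0,5,0.1,-3.8,0,0,5,0.1,-3.8,0,0,5,0.1,-3.8,0,0,5,0.1,-3.8,0,0,5,0.1,-3.8,0,0,5,0.1,-3.8,0,0,5,0.1,-3.8,0,0,5,0.1,-3.8,0,0,5,0.2,-3.8,0,0,5,0.1,-3.9,0,0,5,0,0,3.5,0,5,0,0,3.5,0,5,0,0,0,0,5,0,0,0,0]}}

```text
clock: 17.0
eef_pos: [0.4514, -0.2469, 0.2526]
eef_rot: [0.0, -3.139, -0.002]
force: [0.2, -0.1, 0.1]
opening: 0.0501
grasp_force: 0.0
```

```bash
python3 look.py w7; python3 knob.py w7
```

```text
pos [ 0.452  -0.2472  0.2537] tooly 90.0 tilt [-0.  0. -1.] F [ 0.5 -0.3 -0. ] op 0.0501 q6 -2.07 t 17.1
shift cm [0.06 0.02 0.11] turn(+ tool z, down) 0.018420207002748157
[ 25  79  22  37 649] [36. 97.]
[ 274  170   83   90 3626] [317. 217.]
[473 204  37  43 811] [488. 223.]
[504 228  24  31 499] [516. 245.]
[ 586  230   54  133 1116] [620. 308.]
```

View pics/w7.png

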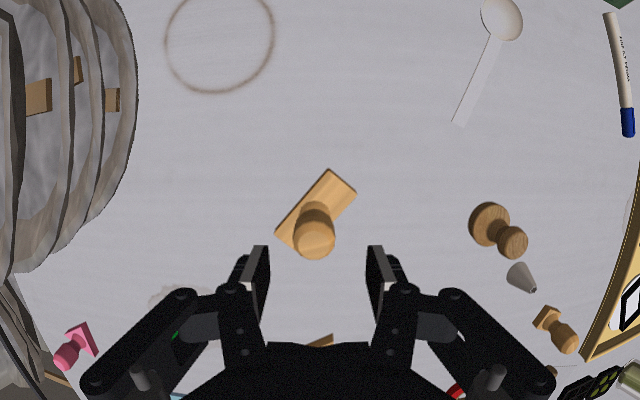

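The oblong knob at (315,242) is centred within 2 mm.

Call:
{"op": "move_arm", "data": {"series": [5,0,-0.1,2,0,5,0,0,2,0,5,0,0,1.2,0,5,0,0,0,0,1.5,0,0,0,0,1.5,0,0,0,0,1.5,0,0,0,0,1.5,0,0,0,0,1.5,0,0,0,0,1.5,0,0,0,0,1.5,0,0,-1,0,1.5,0,0,-3,0,1.5,0,0,-4,0,1.5,0,0,-4,0,1.5,0,0,0,0,1.5,0,0,0,0]}}

```text
clock: 18.65
eef_pos: [0.4518, -0.2482, 0.3226]
eef_rot: [0.0, 3.139, -0.002]
force: [-0.1, -0.4, -1.5]
opening: 0.0246
grasp_force: 39.5
```

```bash
python3 - <<'E'
from h import *
d=np.load("w7.npz"); P=(d["R"],d["p"])
a,b,c=[p2w("wrist",q,.012,P)[:2]*1000 for q in [(330,169),(357,193),(275,232)]]
for v in (b-a,c-a): print(np.degrees(np.arctan2(v[1],v[0])).round(1),np.linalg.norm(v).round(1))
go([.602,.223,.25],90)
E
```

```text
48.2 26.2
-40.3 62.7
pos [ 0.4518 -0.2482  0.3226] tooly 90.0 tilt [ 0.002 -0.001 -1.   ] F [-0.1 -0.4 -1.5] op 0.0246 q6 -2.08 t 18.6
shift cm [-15.    47.13   7.23] turn(+ tool z, down) -0.00087498100464245
```

Call:
{"op": "move_arm", "data": {"series": [1.5,-1.25,3.9,0,0,1.5,-1.25,3.9,0,0,1.5,-1.25,3.9,0,0,1.5,-1.25,3.9,0,0,1.5,-1.25,3.9,0,0,1.5,-1.25,3.9,0,0,1.5,-1.25,3.9,0,0,1.5,-1.25,3.9,0,0,1.5,-1.25,3.9,0,0,1.5,-1.25,3.9,0,0,1.5,-1.25,4,0,0,1.5,-1.25,4.1,0,0,1.5,0,0,0,-7.6,1.5,0,0,0,-7.6,1.5,0,0,0,-7.6,1.5,0,0,0,-7.6,1.5,0,0,0,-7.6,1.5,0,0,0,-7.6,1.5,0,0,0,-7.6,1.5,0,0,0,-7.6]}}

```text
clock: 20.65
eef_pos: [0.601, 0.2225, 0.3192]
eef_rot: [1.595, -2.702, -0.001]
force: [0.7, 1.2, -1.5]
opening: 0.0248
grasp_force: 39.7
```

Call:
{"op": "move_arm", "data": {"series": [1.5,0,0,2,-7.6,1.5,0,0,2,-7.6,1.5,0,0,3,0,1.5,0,0,0,0,1.5,0,0,0,0]}}

```text
clock: 21.15
eef_pos: [0.6012, 0.2226, 0.25]
eef_rot: [1.932, -2.474, -0.002]
force: [1.8, 0.9, -0.2]
opening: 0.0245
grasp_force: 39.8
```

```bash
python3 look.py w8;python3 -c "
from h import *
go([.602,.223,.2127],166)"
```

```text
pos [0.6018 0.2228 0.2512] tooly 166.0 tilt [-0.001 -0.    -1.   ] F [0.5 0.1 0.4] op 0.0244 q6 -2.54 t 21.2
shift cm [0.04 0.05 0.12] turn(+ tool z, down) 75.97296369731728
pos [0.6018 0.2228 0.2512] tooly 166.0 tilt [-0.001 -0.    -1.   ] F [0.5 0.1 0.4] op 0.0244 q6 -2.54 t 21.2
shift cm [-0.03 -0.02  3.85] turn(+ tool z, down) -0.02703630268271695
```

View pics/w8.png

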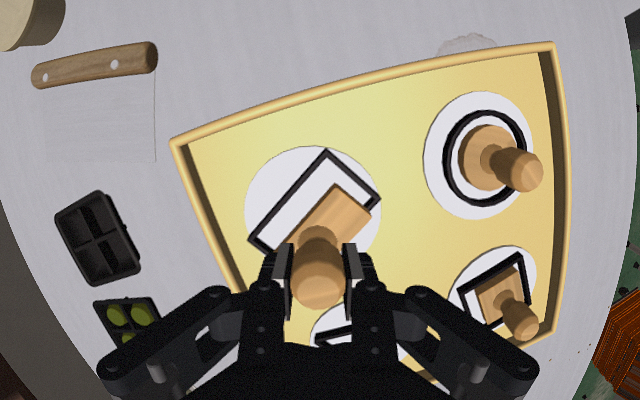

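The oblong foot is parallel to its rim, and the round and square presses stand in theirs. I'll lower it.

Call:
{"op": "move_arm", "data": {"series": [1.5,0,0,2,0,1.5,0,0,1.5,0,1.5,0,0,0.3,0,1.5,0,0,0,0,1.5,0,0,0.2,0,1.5,0,0,0.1,0,1.5,0,0,0,0,1.5,0,0,0,0]}}

```text
clock: 22.0
eef_pos: [0.6018, 0.2228, 0.2105]
eef_rot: [-1.934, 2.475, -0.0]
force: [-0.3, 0.7, -0.1]
opening: 0.0243
grasp_force: 39.7
```

Call:
{"op": "move_arm", "data": {"series": [1.5,0,0,0.1,0,1.5,0,0,0,0,1.5,0,0,0,0]}}

```text
clock: 22.3
eef_pos: [0.6019, 0.2228, 0.2104]
eef_rot: [-1.934, 2.475, -0.001]
force: [-2.5, -1.8, 8.9]
opening: 0.0248
grasp_force: 40.6
```

Call:
{"op": "move_arm", "data": {"series": [5,0,0,0,0,5,0,0,0,0,5,0,0,0,0,5,0,0,0,0,5,0,0,0,0,5,0,0,-2,0,5,0,0,-3,0,5,0,0,-4,7.6,5,0,0,-3,7.6,5,0,0,0,7.6,5,0,0,0,7.6,5,0,0,0,7.6,5,0,0,0,7.6,5,0,0,0,7.6,5,0,0,0,7.6,5,0,0,0,7.6,5,0,0,0,7.6,5,0,0,0,0]}}

```text
clock: 24.1
eef_pos: [0.6017, 0.2228, 0.3291]
eef_rot: [-0.003, -3.141, 0.0]
force: [0.3, -0.9, 0.0]
opening: 0.0499
grasp_force: 0.0
```

```bash
python3 -c "
from h import *
go([.601,-.2435,.25],90)"
```

```text
pos [0.6017 0.2228 0.3291] tooly 89.9 tilt [-0. -0. -1.] F [ 0.3 -0.9  0. ] op 0.0499 q6 -1.22 t 24.1
shift cm [-2.000e-02 -4.663e+01  7.910e+00] turn(+ tool z, down) -0.11028879930601931
```

Call:
{"op": "move_arm", "data": {"series": [5,0,-3.9,0,0,5,0,-3.9,0,0,5,0,-3.9,0,0,5,0,-3.9,0,0,5,0,-3.9,0,0,5,0,-3.9,0,0,5,0,-3.9,0,0,5,0,-3.9,0,0,5,0,-3.9,0,0,5,0,-3.9,0,0,5,0,-3.8,0,0,5,0,-3.8,0,0,5,0,0,4,0,5,0,0,3.5,0,5,0,0,0,0,5,0,0,0,0]}}

```text
clock: 25.7
eef_pos: [0.6018, -0.2431, 0.2543]
eef_rot: [0.004, -3.14, -0.001]
force: [0.8, -1.6, 0.4]
opening: 0.0499
grasp_force: 0.0
```

```bash
python3 look.py w9; python3 knob.py w9
```

```text
pos [ 0.6024 -0.2432  0.2555] tooly 90.1 tilt [ 0.001 -0.    -1.   ] F [ 0.9 -0.4  1.2] op 0.0502 q6 -1.96 t 25.8
shift cm [0.06 0.01 0.12] turn(+ tool z, down) 0.11361345627271646
[483  16  39  47 907] [498.  40.]
[521  16  24  32 591] [533.  31.]
[ 272  176   61   81 2817] [311. 219.]
[573 177  25  35 399] [584. 194.]
[607 192  21  31 412] [618. 208.]
[539 280  61  86 863] [570. 322.]
```

View pics/w9.png

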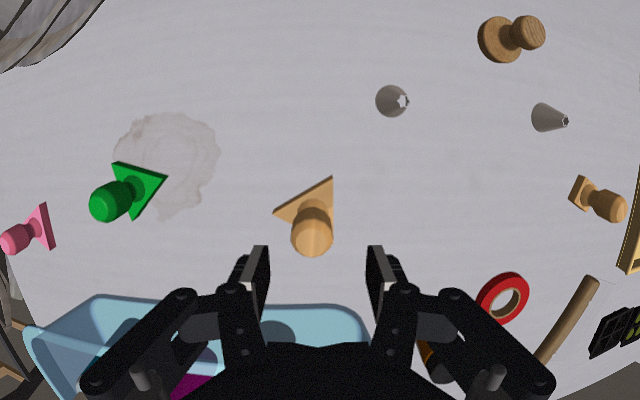

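The triangle knob is at (312,237), with foot corners at (332,176) and (272,213). The blue bin's edge is near row 303.

```bash
python3 - <<'E'
from h import *
d=np.load("w9.npz"); P=(d["R"],d["p"])
k=p2w("wrist",(312,237),.047,P)[:2]*1000; a,b,c=[p2w("wrist",q,z,P)[:2]*1000 for q,z in [((332,177),.012),((273,212),.012),((334,226),.012)]]
print(k.round(1),a.round(1),b.round(1),c.round(1)); v=b-a; print(np.linalg.norm(v).round(1),"edge",np.degrees(np.arctan2(v[1],v[0])).round(1)); v=c-a; print("edge2",np.degrees(np.arctan2(v[1],v[0])).round(1))
print("bin edge z.0/.05/.1",[p2w("wrist",(290,304),z,P)[:2].round(3) for z in(0,.05,.1)])
E
```

```text
[ 604.7 -246. ] [ 574.5 -232.4] [ 600.9 -275.4] [ 611.9 -230.3]
50.5 edge -58.4
edge2 3.2
bin edge z.0/.05/.1 [array([ 0.694, -0.267]), array([ 0.655, -0.262]), array([ 0.617, -0.256])]
```

```bash
python3 - <<'E'
from h import *
for z in (0,.05,.1,.15): print(z,p2w("top",(375,153),z)[:2].round(3))
go([.602,-.2457,.2017],90)
E
```

```text
0 [ 0.694 -0.266]
0.05 [ 0.682 -0.259]
0.1 [ 0.669 -0.253]
0.15 [ 0.657 -0.247]
pos [ 0.6024 -0.2432  0.2555] tooly 90.1 tilt [ 0.001 -0.    -1.   ] F [ 0.9 -0.4  1.2] op 0.0502 q6 -1.96 t 25.8
shift cm [ 0.04 -0.25  5.38] turn(+ tool z, down) 0.11361345627271646
```

Call:
{"op": "move_arm", "data": {"series": [5,0,-0.25,2,0,5,0,0,2,0,5,0,0,1.4,0,5,0,0,0,0,1.5,0,0,0,0,1.5,0,0,0,0,1.5,0,0,0,0,1.5,0,0,0,0,1.5,0,0,0,0,1.5,0,0,0,0,1.5,0,0,-1,0,1.5,0,0,-3,0,1.5,0,0,-4,0,1.5,0,0,-4,0,1.5,0,0,0,0,1.5,0,0,0,0]}}

```text
clock: 27.35
eef_pos: [0.6018, -0.2457, 0.3217]
eef_rot: [-0.0, 3.139, -0.001]
force: [-1.1, 0.4, -1.0]
opening: 0.0243
grasp_force: 39.5
```

```bash
python3 -c "
from h import *
go([.5865,.3543,.25],90)"
```

```text
pos [ 0.6018 -0.2457  0.3217] tooly 90.0 tilt [ 0.002 -0.001 -1.   ] F [-1.1  0.4 -1. ] op 0.0243 q6 -1.96 t 27.4
shift cm [ 1.54 60.01  7.11] turn(+ tool z, down) 0.0029589345262479583
```

Call:
{"op": "move_arm", "data": {"series": [1.5,0.1,4,0,0,1.5,0.1,4,0,0,1.5,0.1,4,0,0,1.5,0.1,4,0,0,1.5,0.1,4,0,0,1.5,0.1,4,0,0,1.5,0.1,4,0,0,1.5,0.1,4,0,0,1.5,0.1,4,0,0,1.5,0.1,4,0,0,1.5,0.1,4,0,0,1.5,0.1,4,0,0,1.5,0.1,4,0,0,1.5,0.1,4,0,0,1.5,0.15,4,0,0,1.5,0,0,0,7.4,1.5,0,0,0,7.4,1.5,0,0,0,7.4,1.5,0,0,0,7.4]}}

```text
clock: 29.25
eef_pos: [0.5854, 0.3541, 0.318]
eef_rot: [-0.809, -3.033, 0.004]
force: [-0.0, 0.3, -0.5]
opening: 0.0247
grasp_force: 39.7
```

Call:
{"op": "move_arm", "data": {"series": [1.5,0,0,0,7.4,1.5,0,0,0,7.4,1.5,0,0,1,7.3,1.5,0,0,2,7.3,1.5,0,0,4,0,1.5,0,0,0,0,1.5,0,0,0,0]}}

```text
clock: 29.95
eef_pos: [0.5856, 0.3539, 0.2487]
eef_rot: [-1.545, -2.733, 0.006]
force: [0.4, 0.8, -0.4]
opening: 0.0248
grasp_force: 39.7
```

```bash
python3 look.py w10;python3 -c "
from h import *
go([.5865,.3543,.213],31)
im=cv2.imread('pics/w10.png');cv2.imwrite('pics/w10b.png',im)"
```

```text
pos [0.5863 0.3543 0.2503] tooly 31.0 tilt [-0.001 -0.    -1.   ] F [ 0.6  0.1 -0.2] op 0.0245 q6 -0.0 t 30.0
shift cm [ 0.   -0.08  0.16] turn(+ tool z, down) -58.97751862567792
pos [0.5863 0.3543 0.2503] tooly 31.0 tilt [-0.001 -0.    -1.   ] F [ 0.6  0.1 -0.2] op 0.0245 q6 -0.0 t 30.0
shift cm [-0.01  0.02  3.73] turn(+ tool z, down) 0.022481374322083525
```

View pics/w10.png

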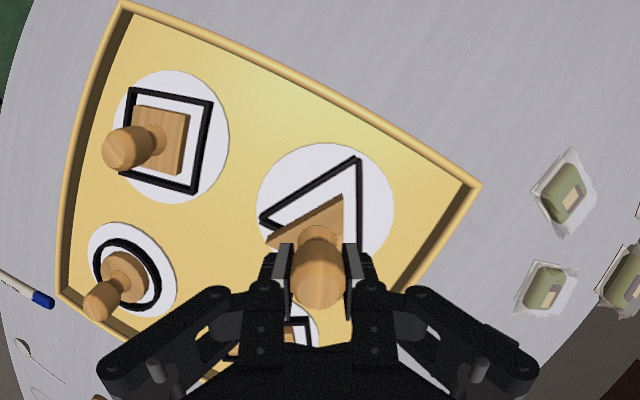

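The triangle foot's edges run parallel to its rim, and the square and round presses stand in their pockets. I'll lower it.

Call:
{"op": "move_arm", "data": {"series": [1.5,0,0,2,0,1.5,0,0,1.4,0,1.5,0,0,0.3,0,1.5,0,0,0,0,1.5,0,0,0.2,0,1.5,0,0,0.1,0,1.5,0,0,0,0,1.5,0,0,0,0]}}

```text
clock: 30.8
eef_pos: [0.5863, 0.3543, 0.2105]
eef_rot: [1.547, 2.734, 0.001]
force: [0.5, 0.2, -1.3]
opening: 0.0244
grasp_force: 39.7
```

Call:
{"op": "move_arm", "data": {"series": [1.5,0,0,0.1,0,1.5,0,0,0,0,1.5,0,0,0,0]}}

```text
clock: 31.1
eef_pos: [0.5863, 0.3544, 0.2096]
eef_rot: [1.547, 2.734, 0.001]
force: [-0.7, -0.2, 4.3]
opening: 0.0246
grasp_force: 40.2
```

Call:
{"op": "move_arm", "data": {"series": [5,0,0,0,0,5,0,0,0,0,5,0,0,0,0,5,0,0,0,0,5,0,0,0,0,5,0,0,-2,0,5,0,0,-3,0,5,0,0,-4,0,5,2,-2,-4,0,5,2,-2,-4,0,5,3,-3,0,0,5,3,-3,0,0,5,0,0,0,0,5,0,0,0,0]}}

```text
clock: 32.5
eef_pos: [0.4484, 0.3889, 0.3796]
eef_rot: [1.544, 2.735, 0.001]
force: [-0.1, -0.7, 0.3]
opening: 0.0503
grasp_force: 0.0
```

```bash
python3 - <<'E'
from h import *
Rt,p,s=tool(); print(p.round(3)); env.snapshot("wrist"); env.snapshot("top")
for n in("press_round","press_square","press_oblong","press_triangle","small_square","small_round"):
    for c in("wrist","top"):
        for r in env.spot_point(c,n)[:3]:
            print(n,c,round(r["p"],2),(p2w(c,r["point"],.008,(Rt,p))[:2]*1000).round(0))
E
```

```text
[0.448 0.389 0.38 ]
press_round wrist 0.62 [464. 216.]
press_round top 0.45 [469. 210.]
press_square wrist 0.84 [458. 339.]
press_square top 0.68 [448. 343.]
press_oblong wrist 0.76 [599. 222.]
press_oblong top 0.63 [601. 229.]
press_triangle wrist 0.92 [588. 358.]
press_triangle top 0.57 [589. 362.]
press_triangle top 0.53 [ 575. -394.]
press_triangle top 0.49 [ 633. -536.]
small_square top 0.63 [593.  22.]
small_round wrist 0.53 [ 465. -102.]
small_round top 0.58 [460. -94.]
```

All four presses are in their pockets, and the small ones and the green and pink look-alikes have not moved.

```bash
python3 -c "
from station import env
print(env.hand_in())"
```

```text
the job is handed in; nothing more can be done
None
```

The job is handed in at about 33 s: the round, square, oblong and triangular presses were each lowered to floor contact in their matching pockets, and the final camera check (object detection only, not by eye) placed all four there, with both small presses and the green and pink look-alikes left where they stood.

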